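Put the flat battery pack on charge

ROBOT

A 6-joint arm with a two-finger parallel gripper is mounted at the origin on a cart in front of the work surface, level with it; the furniture and walls round the work are solid. World frame = base frame: x ahead of the robot, y to its left, z up, the work surface at z = 0. Lengths are in m, angles in rad, forces in N, time in s.
With the tool pointing down it reaches from about 0.3 to 1 m from the base axis. Payload 5.1 kg.
Tool frame: the origin (TCP) lies at the very end of the fingers, on their centre line; the grasp point (between the pads) lies 19 mm behind it; z points along the fingers, y is the line along which they close (so a half turn about z gives the same grasp; the last joint's range is limited). The gripper opens to 95 mm and grips with 3 to 60 N. Pads are 20 mm wide; open, the fingers measure 119 mm over their backs; the gripper's body (75 mm by 180 mm) begins 59 mm behind the grasp point.
Start: joints at [-1.202, 0.124, 1.65, -0, 1.367, -0.083], TCP at [0.284, -0.585, 0.215] pointing down, gripper open.
Joint ranges: [-2.61, 2.61], [-1.02, 2.33], [0.03, 2.71], [-1.35, 4.49], [0.32, 2.68], [-2.91, 2.91]. Speed limits (rad/s): [2.57, 2.57, 3.14, 3.14, 3.14, 3.14].

INTERFACE

Orientations are given as a unit quaternion [x, y, z, w].
In Python, from bench import status, viewer, manip gives the robot as it stands.
- The arm moves only by the tool servo_tool, never from a script. Its argument "targets" is a list that holds one entry, the list of rows, each a list of 7 numbers: the closure in counts, from 0 (fully open) to 255 (shut), then the shift along the tool's x, y, z in cm, then the turn, a rotation vector about the tool's x, y, z in degrees. A call has exactly 5 rows; each row is the pose to reach, as a shift and turn from the pose commanded when the call began, along the tool's axes at that moment; what a row does not reach only later rows make up. A row lasts 1/12 s, in which the tool goes at most 41.7 mm and 7.16 degrees, less where a joint would pass 70% of its speed; a pose out of reach is approached as far as the arm can. A call with a gripper value outside its range is refused whole. The fingers move at their own pace and stop on an object; "squeeze" is the grip in N (left out, the last holds). Time passes only in rows, so rows that repeat a pose let the fingers close, or fill a call up. It gives the time, the measured TCP pose, the force, the opening and the grip force at its end, in the units of the state.
- status.observe(): the state, without advancing time (a new reading comes with each control period).
- viewer.read_camera(name): name is "scene" or "top" or "wrist"; returns the picture (480x640x3 uint8, blue, green, red); there is no depth.
- viewer.camera_params(name): a dict with "mtx" (3x3 intrinsics, pixels), "cam_to_world" (4x4, takes a point from camera to world coordinates). Camera axes: x right, y up, looking along -z (the intrinsics and any distortion apply to the point x, -y, -z); pixel columns grow to the right and rows downward; lengths in m; the calibration is good to about 2 mm. A picture is of the moment at which its call begins: read the wrist's pose just before it. camera_params takes no time and is no camera call; for the wrist camera it gives the pose at the moment of the call.
- manip.job_done(): hands the job in; it is judged then, once.
The state is a dict: "time": time; "joint_pos": joint angles; "joint_velocities": joint speeds; "tau": joint torques, N m; "tool_pos": TCP position; "orientation": TCP orientation; "force": force on the tool from outside, world axes, zero at the start; "wrist_torque": the same for the moment, N m; "opening": finger opening in m; "grip_force": force on a finger pad.
Only numpy, scipy, OpenCV 4.12 (cv2) and the standard library are available. Lean on these libraries where they do the work, as an engineer would, in place of code of your own. Each camera call takes 0.05 s, during which the arm holds its last target. There are 200 camera calls.

TASK

Put the orange-banded battery pack on charge: lift it out of the stand, stand it upright on the open worktop and let go so that you can take it again by its broad faces (the dock's end guards leave no room for fingers at its narrow ends), then plug it fully home into the blue charging dock with its white-striped end towards the white-marked guard, and let go. Do not let it topple; leave the green-banded pack standing in its slot and do not push the mug, tape roll, tape dispenser or stapler about.

Things in the scene. Friction and masses are not known exactly. Their poses are not given: they have to be found in the camera images.
- orange_pack_centre (a point): Battery pack to charge: black body 56 (x) x 34 (y) x 68 mm high with orange band and orange patch on top; a grey stem (plug) below, 28 mm. 0.17 to 0.35 kg. Stands upright in one of the stand's slots, underside 12 mm above the worktop, x along the stand's x. Point: on the body's middle axis, 48 mm above its underside, 48 mm below its top; z up, x to the narrow end with the white stripe.
- orange_pack_foot (a point): Centre of the underside of the orange-banded pack's stem, 48 mm below orange_pack_centre and 4 mm off it towards +x (white-striped end): the stem is set off-centre. Stem 40 (x) x 24 (y) x 28 mm high, its bottom edges rounded (3 mm radius) as a lead-in, so the pack stands on a flat of 34 x 18 mm. Axes as the pack.
- green_pack_centre (a point): The same kind of pack with a green band and patch, in the other slot of the stand; it stays there. Point 48 mm above its underside on the body's middle axis, axes as for the orange-banded one.
- stand: Fixed battery stand; origin at the centre of its underside, on the worktop. Base plate 84 (x) x 112 (y) x 12 mm; 3 upright fins 44 (x) x 6 (y) mm at y = -44, 0, 44 mm, tops at z = 105 mm. Slots at y = +22 and -22 mm, 38 mm wide, packs reach 3 mm above the fins: there a pack can be gripped only at its narrow ends (56 mm apart, at stand +x and -x), which are free but for a low lip.
- dock_socket (a point): Centre of the socket's mouth in the charging dock, 36 mm above the worktop; z up, x towards the white-marked guard. Socket 42.5 (x) x 26.5 (y) mm, 30 mm deep, 3 mm chamfer at the mouth: 1.25 mm play a side for the stem, which enters only with the pack's x along this x. Fully home, the body's underside rests on the dock's top, the stem 28 mm deep.
- dock: Fixed blue charging dock, block 112 (x) x 78 (y) x 36 mm high; origin at the centre of its underside, 4 mm towards -x from the socket. Black end guards 8 (x) x 36 (y) mm, inner faces at x = 33 and -33 mm (5 mm from a seated pack's ends), tops at z = 102 mm; a seated pack's top is at 104 mm. The +x guard has a white top and a white mark on the block outside it. The y sides are open.
- mug: Navy mug, 68 mm across, 62 mm high, standing upright, handle at one side; origin on its underside. Bystander.
- tape_roll: Brown tape roll lying flat, 79 mm across, 37 mm high; origin at the centre of its underside. Bystander.
- tape_dispenser: Black desk tape dispenser with a roll, 135 mm (x) by 46 mm (y) by 74 mm high; origin at the centre of its underside. Bystander.
- stapler: Red and black stapler, 120 mm (x) by 32 mm (y) by 44 mm high; origin at the centre of its underside. Bystander.
- marker: Red-capped marker lying near the left edge, 126 mm long (x), 18 mm thick; clutter, origin underneath its middle.
- box_cutter: Yellow box cutter lying near the front edge, 131 mm long (x), 18 mm wide, 14 mm high; clutter, origin underneath its middle.
Not all that is in view belongs to the job. What is shaped like the part that bears green_pack_centre but turquoise is not meant.

How it is judged:
On the way:
1. the orange-banded pack stands by itself on the open worktop, out of the stand, upright and let go (height (world z) of orange_pack_centre below 0.054 m and angle between orange_pack_centre's own z axis and vertical below 0.1 rad and horizontal distance between orange_pack_centre and stand above 0.09 m and horizontal distance between orange_pack_centre and dock_socket above 0.07 m and contact force between the fingers and orange_pack below 0.2 N), for 0.2 s.
At the end, for the whole second after the job is handed in: Orange-banded pack in the dock, stem at least 25.5 mm deep (home is 28), foot within 4 mm of the socket's axis, upright within 0.06 rad and aligned within 0.12 rad, striped end at the white guard, let go, at rest; green-banded pack upright, within 20 mm of its start (z of orange_pack_foot in the frame of dock_socket below -0.0255 m and horizontal distance between orange_pack_foot and dock_socket below 0.004 m and angle between orange_pack_centre's own z axis and vertical below 0.06 rad and angle between the x axis of orange_pack_centre and the x axis of dock_socket, either way round below 0.12 rad and z of orange_pack_centre in the frame of dock_socket above 0 m and x of orange_pack_centre in the frame of dock_socket below 0 m and contact force between the fingers and orange_pack below 0.2 N and linear speed of orange_pack below 0.02 m/s and distance of green_pack_centre from where it was at the start of the episode below 0.02 m and angle between green_pack_centre's own z axis and vertical below 0.1 rad); the robot touches nothing.
It fails at once if the orange-banded pack topples (leans more than 0.8 rad) (angle between orange_pack_centre's own z axis and vertical above 0.8 rad).
It fails at once if the green-banded pack is moved more than 30 mm (distance of green_pack_centre from where it was at the start of the episode above 0.03 m).
It fails at once if the mug, tape roll, tape dispenser or stapler is pushed more than 30 mm (distance of any of mug, tape_roll, tape_dispenser, stapler from where it was at the start of the episode above 0.03 m).
It also fails if it takes over 69 s, if anything falls off the work surface, if the arm or the gripper's body presses on something with over 40 N, if the wrist force passes 120 N, or if a joint passes its speed limit or range.

## Working session

There is one attempt and no reset: what is moved stays moved. The work goes in short steps, Python scripts to look and compute and a tool call to move; the robot and the scene stay as the last step left them, time stands still between calls to the robot, and variables do not carry over. Pictures are saved under pics/ and viewed, at most 10 in all, crops included, and the job is handed in when it is done.

Besides the shell and the picture viewer there is one more tool, called after "Request:" as name(argument=value, ...), one argument or row to a line, values as JSON. servo_tool: Moves the arm, as the interface text tells. Its arguments: {"type":"object","properties":{"targets":{"type":"array","items":{"type":"array","items":{"type":"array","items":{"type":"number"}}}},"squeeze":{"type":"number"}},"required":["targets"]}

```bash
ls; mkdir -p pics; python3 - <<'E'
from bench import status, viewer
import cv2, numpy as np
s=status.observe(); print({k:np.round(v,3).tolist() for k,v in s.items()})
for n in("scene","top"):
    cv2.imwrite(f"pics/{n}0.png",viewer.read_camera(n)); p=viewer.camera_params(n); print(n,np.round(p["mtx"],1).tolist(),np.round(p["cam_to_world"],3).tolist(),[k for k in p])
E
```

```text
pics
{'time': 0.0, 'joint_pos': [-1.202, 0.124, 1.652, -0.0, 1.368, -0.083], 'joint_velocities': [0.0, -0.002, 0.001, 0.001, 0.0, -0.001], 'tau': [0.001, -41.761, -35.993, 0.078, 0.049, -0.0], 'tool_pos': [0.283, -0.584, 0.213], 'orientation': [0.975, 0.224, -0.0, -0.001], 'force': [-0.023, -0.511, 0.837], 'wrist_torque': [0.036, -0.038, -0.009], 'grip_force': 0.0, 'opening': 0.095}
scene [[454.9, 0.0, 317.4], [0.0, 454.9, 233.7], [0.0, 0.0, 1.0]] [[0.714, -0.442, 0.544, 1.039], [0.7, 0.427, -0.572, -0.511], [0.02, 0.789, 0.614, 0.597], [0.0, 0.0, 0.0, 1.0]] ['mtx', 'cam_to_world']
top [[454.9, 0.0, 322.5], [0.0, 454.9, 232.2], [0.0, 0.0, 1.0]] [[0.087, 0.975, -0.203, 0.392], [-0.996, 0.086, -0.012, -0.026], [0.006, 0.203, 0.979, 0.911], [0.0, 0.0, 0.0, 1.0]] ['mtx', 'cam_to_world']
```

View pics/scene0.png

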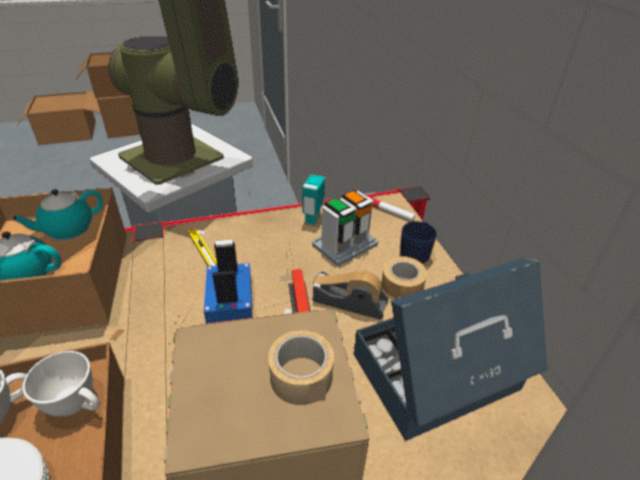

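View pics/top0.png

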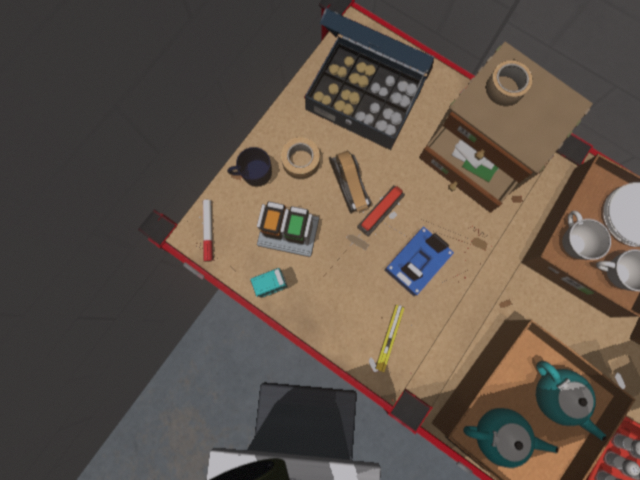

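Candidates: orange pack at top-view (272,220); green pack (297,224), which stays; turquoise decoy (268,283). I choose the orange one at (272,220). The blue dock is at (420,260). Next is a close crop of the pack and dock.

```bash
cat > h.py <<'E'
import numpy as np, cv2
from bench import status, viewer
def ray(p,uv):
    M=np.array(p["cam_to_world"]); d=np.linalg.inv(p["mtx"])@[uv[0],uv[1],1]; d=M[:3,:3]@(d*[1,-1,-1]); return M[:3,3],d
def plane(p,uv,z):
    o,d=ray(p,uv); return o+d*(z-o[2])/d[2]
def proj(p,X):
    M=np.array(p["cam_to_world"]); c=M[:3,:3].T@(np.asarray(X)-M[:3,3])*[1,-1,-1]; q=p["mtx"]@c; return q[:2]/q[2]
def blobs(im,lo,hi,amin=20,roi=None):
    m=cv2.inRange(cv2.cvtColor(im,cv2.COLOR_BGR2HSV),lo,hi)
    if roi: k=np.zeros_like(m); k[roi[1]:roi[3],roi[0]:roi[2]]=1; m=m*k
    cs=[c for c in cv2.findContours(m,cv2.RETR_EXTERNAL,cv2.CHAIN_APPROX_NONE)[0] if cv2.contourArea(c)>amin]
    return sorted(cs,key=cv2.contourArea,reverse=True)
E
python3 - <<'E'
from h import *
t=cv2.imread("pics/top0.png"); s=cv2.imread("pics/scene0.png")
r=lambda im,x,y,w,h:cv2.resize(im[y:y+h,x:x+w],(400,300),interpolation=cv2.INTER_CUBIC)
cv2.imwrite("pics/crop1.png",np.vstack([np.hstack([r(t,240,190,100,75),r(t,370,220,100,75)]),np.hstack([r(s,300,180,100,75),r(s,180,235,100,75)])]))
p=viewer.camera_params("top")
for n,lo,hi,z,roi in(("orange",(5,150,120),(20,255,255),.108,(240,190,340,260)),("green",(50,120,60),(75,255,255),.108,(240,190,340,260)),("dock",(105,130,60),(125,255,255),.036,(370,220,470,310))):
    for c in blobs(t,lo,hi,20,roi):
        R=cv2.minAreaRect(c); print(n,R,[np.round(plane(p,b,z)[:2],4).tolist() for b in cv2.boxPoints(R)],np.round(plane(p,R[0],z),4))
E
```

```text
orange ((271.32354736328125, 219.70590209960938), (12.126781463623047, 18.675243377685547), 14.03624439239502) [[0.5575, 0.0915], [0.5918, 0.0871], [0.5882, 0.0652], [0.554, 0.0697]] [0.5728 0.0784 0.108 ]
green ((294.98822021484375, 224.55291748046875), (11.063454627990723, 16.920578002929688), 12.528807640075684) [[0.5535, 0.0465], [0.5846, 0.043], [0.5819, 0.023], [0.5509, 0.0267]] [0.5677 0.0348 0.108 ]
dock ((419.252685546875, 260.2864074707031), (39.285987854003906, 54.869659423828125), 40.81508255004883) [[0.5129, -0.1445], [0.6013, -0.2101], [0.5551, -0.2701], [0.4686, -0.204]] [ 0.5339 -0.2071  0.036 ]
```

View pics/crop1.png

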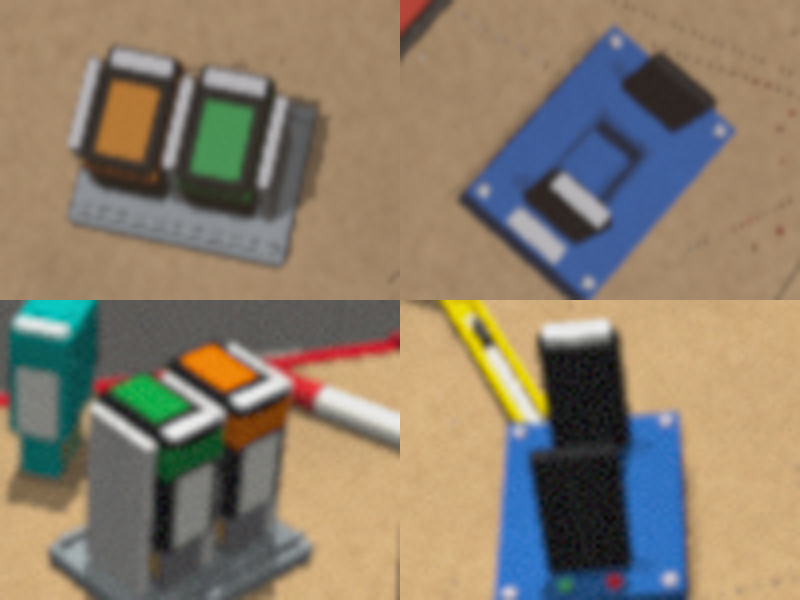

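Crop shows: the orange pack's white stripe is on its far (+x) end, and it sits between pale fins. The dock's white-marked guard is on its near-left end, top view about (414,269). So the dock x heading is about 143° and the pack x heading about -7°.

```bash
cat >> h.py <<'E'
def pose():
    from scipy.spatial.transform import Rotation as R
    s=status.observe(); M=R.from_quat(s["orientation"]).as_matrix(); return np.array(s["tool_pos"]),M,np.degrees(np.arctan2(M[1,1],M[0,1]))
def go(P,head,N):
    "per call: shift (cm) in tool axes at the call's start, turn about tool z (deg)"
    p,M,h=pose(); d=(np.array(P)-p)/N; dh=(head-h)/N
    for i in range(N):
        a=np.radians(h+i*dh); y=np.array([np.cos(a),np.sin(a),0]); x=np.array([-np.sin(a),np.cos(a),0])
        print("call",i,"xyz cm",np.round([d@x*100,d@y*100,-d[2]*100],2),"rz",round(-dh,2))
E
python3 - <<'E'
from h import *
p,M,h=pose(); c=viewer.camera_params("wrist"); C=np.array(c["cam_to_world"])
print(p,h,"tilt",np.round(M[:,2],4)); print(c["mtx"],"cam in tool",np.round(M.T@(C[:3,3]-p),4),"look",np.round(M.T@-C[:3,2],3),"right",np.round(M.T@C[:3,0],3))
t=viewer.camera_params("top")
for n,u in dict(stapler=(380,210),stapn=(363,233),turq=(268,283),spot=(345,285),disp=(356,205)).items(): print(n,plane(t,u,0.0).round(3))
go((0.56,0.06,0.29),-7.3,4)
E
```

```text
[ 0.28355471 -0.58425899  0.21354364] -64.11371279169454 tilt [-7.0e-04  1.7e-03 -1.0e+00]
[[332.56551707   0.         316.17462614]
 [  0.         332.56551707 237.20670723]
 [  0.           0.           1.        ]] cam in tool [ 0.0789 -0.0004 -0.1704] look [-0.281 -0.     0.96 ] right [0. 1. 0.]
stapler [ 0.637 -0.129  0.   ]
stapn [ 0.586 -0.097  0.   ]
turq [0.468 0.085 0.   ]
spot [ 0.477 -0.069  0.   ]
disp [ 0.644 -0.079  0.   ]
call 0 xyz cm [ 13.25 -11.47  -1.91] rz -14.2
call 1 xyz cm [15.66 -7.87 -1.91] rz -14.2
call 2 xyz cm [17.11 -3.79 -1.91] rz -14.2
call 3 xyz cm [17.52  0.53 -1.91] rz -14.2
```

Request:
servo_tool(
  targets=[
    [[0,2.65,-2.3,-0.6,0,0,-2.8],[0,5.3,-4.6,-1.0,0,0,-5.6],[0,7.9,-6.9,-1.4,0,0,-8.5],[0,10.6,-9.2,-1.7,0,0,-11.4],[0,13.2,-11.5,-2,0,0,-14.2]],
  ],
)

```text
time: 0.52
tool_pos: [0.3525, -0.422, 0.2342]
orientation: [0.939, 0.344, -0.0, -0.0]
force: [1.7, -0.4, -0.6]
opening: 0.0948
grip_force: 0.0
```

Request:
servo_tool(
  targets=[
    [[0,3.1,-1.6,-0.4,0,0,-2.8],[0,6.3,-3.2,-0.8,0,0,-5.6],[0,9.4,-4.7,-1.2,0,0,-8.5],[0,12.5,-6.3,-1.6,0,0,-11.4],[0,15.7,-7.9,-2,0,0,-14.2]],
  ],
)

```text
time: 0.93
tool_pos: [0.4216, -0.2604, 0.2544]
orientation: [0.889, 0.457, -0.0, -0.0]
force: [0.6, -0.1, 0.2]
opening: 0.0952
grip_force: 0.0
```

Request:
servo_tool(
  targets=[
    [[0,3.4,-0.8,-0.4,0,0,-2.8],[0,6.8,-1.5,-0.8,0,0,-5.6],[0,10.2,-2.3,-1.2,0,0,-8.5],[0,13.7,-3.0,-1.6,0,0,-11.4],[0,17.1,-3.8,-2,0,0,-14.2]],
  ],
)

```text
time: 1.35
tool_pos: [0.4907, -0.0993, 0.2745]
orientation: [0.826, 0.564, -0.0, -0.0]
force: [0.6, -0.6, -0.7]
opening: 0.0953
grip_force: 0.0
```

Request:
servo_tool(
  targets=[
    [[0,4,0.1,-0.4,0,0,-3.5],[0,8,0.2,-0.8,0,0,-7],[0,12,0.3,-1.2,0,0,-10.5],[0,16,0.4,-1.6,0,0,-14.2],[0,17.5,0.5,-1.8,0,0,-14.2]],
  ],
)

```text
time: 1.77
tool_pos: [0.5601, 0.0639, 0.2925]
orientation: [0.749, 0.663, 0.0, -0.001]
force: [-1.2, -0.2, -0.9]
opening: 0.0954
grip_force: 0.0
```

```bash
python3 - <<'E'
from h import *
print(pose()); p=viewer.camera_params("wrist"); im=viewer.read_camera("wrist"); cv2.imwrite("pics/w1.png",im)
print(proj(p,(.5728,.0784,.108)))
for n,lo,hi in(("orange",(5,150,120),(20,255,255)),("green",(50,120,60),(75,255,255)),("white",(0,0,190),(180,50,255))):
    for c in blobs(im,lo,hi,200)[:6]:
        R=cv2.minAreaRect(c); print(n,np.round(R[0]),[np.round(plane(p,b,.108)[:2],4).tolist() for b in cv2.boxPoints(R)],np.round(plane(p,R[0],.108),4))
E
```

```text
(array([0.56007373, 0.06391532, 0.29251198]), array([[ 1.21758190e-01,  9.92559787e-01, -1.11672065e-04],
       [ 9.92558686e-01, -1.21757885e-01,  1.50737500e-03],
       [ 1.48256286e-03, -2.94376330e-04, -9.99998858e-01]]), np.float64(-6.993566308703081))
[326.97744179 201.43825608]
orange [327. 200.] [[0.5574, 0.0938], [0.5913, 0.0896], [0.589, 0.0669], [0.5545, 0.0712]] [0.5731 0.0805 0.108 ]
white [ 19. 224.] [[0.2212, 0.1519], [0.2462, 0.1573], [0.2481, 0.0334], [0.2206, 0.0265]] [0.234  0.0953 0.108 ]
white [448. 200.] [[0.6816, 0.0871], [0.7247, 0.0818], [0.725, 0.039], [0.6804, 0.0445]] [0.7029 0.0635 0.108 ]
white [320.  69.] [[0.5464, 0.2083], [0.6124, 0.2186], [0.6151, 0.2074], [0.5485, 0.1968]] [0.5809 0.2079 0.108 ]
```

View pics/w1.png

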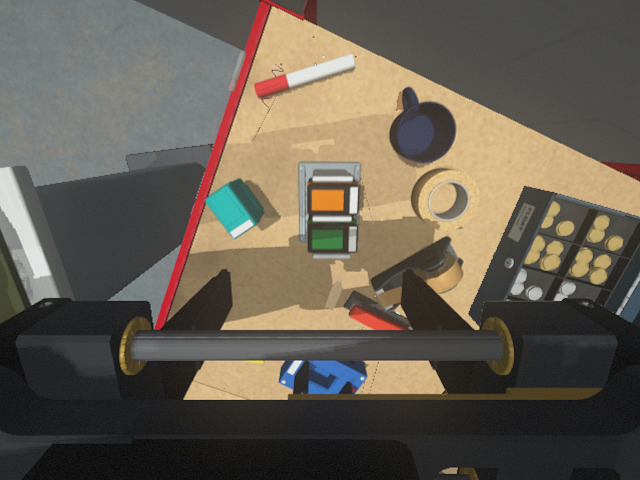

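Wrist view: orange patch at (327,200). The body top spans columns about 307–359, so its centre is at about (0.579, 0.079). The white stripe is on the +x side (column 353), and the fingers are aligned with the narrow ends. I'm descending now.

Request:
servo_tool(
  targets=[
    [[0,0.6,0.6,1.5,0,0,0],[0,1.2,1.2,4.5,0,0,0],[0,1.7,1.7,7.5,0,0,0],[0,1.7,1.7,10.5,0,0,0],[0,1.7,1.7,13.5,0,0,0]],
  ],
)

```text
time: 2.23
tool_pos: [0.5779, 0.0736, 0.1559]
orientation: [0.751, 0.66, -0.0, -0.0]
force: [0.0, -0.4, -0.3]
opening: 0.0952
grip_force: 0.0
```

Request:
servo_tool(
  targets=[
    [[0,0,0,2.4,0,0,0],[0,0,0,4.8,0,0,0],[0,0,0,7.2,0,0,0],[0,0,0,9,0,0,0],[0,0,0,10.1,0,0,0]],
  ],
)

```text
time: 2.65
tool_pos: [0.5761, 0.0733, 0.0534]
orientation: [0.751, 0.66, -0.002, -0.001]
force: [0.4, -0.3, -0.5]
opening: 0.0952
grip_force: 0.0
```

Request:
servo_tool(
  squeeze=30,
  targets=[
    [[40,0,0,0,0,0,0],[80,0,0,0,0,0,0],[120,0,0,0,0,0,0],[180,0,0,0,0,0,0],[255,0,0,0,0,0,0]],
  ],
)

```text
time: 3.07
tool_pos: [0.5795, 0.0745, 0.0584]
orientation: [0.751, 0.661, 0.001, 0.001]
force: [0.2, -0.9, 0.5]
opening: 0.0672
grip_force: 0.0
```

Request:
servo_tool(
  targets=[
    [[255,0,0,0,0,0,0],[255,0,0,0,0,0,0],[255,0,0,0,0,0,0],[255,0,0,0,0,0,0],[255,0,0,0,0,0,0]],
  ],
)

```text
time: 3.48
tool_pos: [0.5789, 0.0746, 0.0575]
orientation: [0.751, 0.661, 0.0, 0.0]
force: [-1.6, -1.0, 4.6]
opening: 0.0558
grip_force: 30.0
```

Request:
servo_tool(
  targets=[
    [[255,0,0,-0.5,0,0,0],[255,0,0,-1.5,0,0,0],[255,0,0,-3,0,0,0],[255,0,0,-4.5,0,0,0],[255,0,0,-6,0,0,0]],
  ],
)

```text
time: 3.9
tool_pos: [0.5776, 0.0745, 0.1167]
orientation: [0.751, 0.661, -0.001, -0.001]
force: [-0.4, -0.1, -2.6]
opening: 0.0559
grip_force: 30.0
```

Request:
servo_tool(
  targets=[
    [[255,0,0,-2,0,0,0],[255,0,0,-4,0,0,0],[255,0,0,-6,0,0,0],[255,0,0,-7.5,0,0,0],[255,0,0,-8,0,0,0]],
  ],
)

```text
time: 4.32
tool_pos: [0.5795, 0.0746, 0.1998]
orientation: [0.751, 0.661, 0.002, 0.001]
force: [1.3, 0.7, -2.2]
opening: 0.0562
grip_force: 30.0
```

```bash
python3 - <<'E'
from h import *
print(pose(),status.observe()["grip_force"]); go((0.47,-0.08,0.195),143.3,6)
E
```

```text
(array([0.57946171, 0.07461406, 0.19980876]), array([[ 1.27297824e-01,  9.91855466e-01,  4.24241018e-03],
       [ 9.91864255e-01, -1.27299858e-01,  2.11922700e-04],
       [ 7.50254904e-04,  4.18091772e-03, -9.99990978e-01]]), np.float64(-7.313653436903377)) 29.997174739837646
call 0 xyz cm [-2.79 -1.48  0.08] rz -25.1
call 1 xyz cm [-1.9  -2.52  0.08] rz -25.1
call 2 xyz cm [-0.65 -3.09  0.08] rz -25.1
call 3 xyz cm [ 0.73 -3.07  0.08] rz -25.1
call 4 xyz cm [ 1.96 -2.47  0.08] rz -25.1
call 5 xyz cm [ 2.83 -1.41  0.08] rz -25.1
```

Request:
servo_tool(
  targets=[
    [[255,-0.5,-0.3,0,0,0,-4],[255,-1.1,-0.6,0,0,0,-9],[255,-1.7,-0.9,0,0,0,-14],[255,-2.3,-1.2,0,0,0,-19.5],[255,-2.8,-1.5,0,0,0,-25]],
  ],
)

```text
time: 4.73
tool_pos: [0.5589, 0.0484, 0.1953]
orientation: [0.588, 0.809, -0.001, -0.001]
force: [-0.0, 0.0, -2.5]
opening: 0.0561
grip_force: 30.0
```

Request:
servo_tool(
  targets=[
    [[255,-0.4,-0.5,0,0,0,-5],[255,-0.8,-1.0,0,0,0,-10],[255,-1.1,-1.5,0,0,0,-15],[255,-1.5,-2,0,0,0,-20],[255,-1.9,-2.5,0,0,0,-25]],
  ],
)

```text
time: 5.15
tool_pos: [0.5408, 0.0228, 0.1953]
orientation: [0.399, 0.917, -0.0, -0.001]
force: [-0.6, 0.0, -2.2]
opening: 0.0558
grip_force: 30.0
```

Request:
servo_tool(
  targets=[
    [[255,-0.1,-0.6,0,0,0,-5],[255,-0.3,-1.2,0,0,0,-10],[255,-0.4,-1.9,0,0,0,-15],[255,-0.5,-2.5,0,0,0,-20],[255,-0.6,-3.1,0,0,0,-25]],
  ],
)

```text
time: 5.57
tool_pos: [0.5221, -0.0026, 0.1953]
orientation: [0.191, 0.982, -0.0, -0.001]
force: [-0.4, 0.5, -3.1]
opening: 0.0561
grip_force: 30.0
```

Request:
servo_tool(
  targets=[
    [[255,0.1,-0.6,0,0,0,-5],[255,0.3,-1.2,0,0,0,-10],[255,0.4,-1.9,0,0,0,-15],[255,0.6,-2.5,0,0,0,-20],[255,0.7,-3.1,0,0,0,-25]],
  ],
)

```text
time: 5.98
tool_pos: [0.5038, -0.0285, 0.1954]
orientation: [-0.026, 1.0, 0.0, -0.001]
force: [-0.3, -0.1, -2.5]
opening: 0.0558
grip_force: 30.0
```

```bash
python3 - <<'E'
from h import *
s=status.observe(); print(np.degrees(s["joint_pos"]).round(1),pose()[0],pose()[2]); go((0.47,-0.08,0.14),143.3,2)
E
```

```text
[  -9.3  -10.9  113.9    0.    77.1 -102.3] [ 0.50379661 -0.02851883  0.19537272] 92.93348599933155
call 0 xyz cm [ 1.82 -2.48  2.77] rz -25.18
call 1 xyz cm [ 2.7  -1.47  2.77] rz -25.18
```

Request:
servo_tool(
  targets=[
    [[255,0.4,-0.5,0.5,0,0,-5],[255,0.8,-1,1.0,0,0,-10],[255,1.2,-1.5,1.5,0,0,-15],[255,1.5,-2,2.1,0,0,-20],[255,1.8,-2.5,2.7,0,0,-25]],
  ],
)

```text
time: 6.4
tool_pos: [0.4871, -0.0543, 0.1683]
orientation: [-0.241, 0.97, 0.0, -0.001]
force: [0.4, 0.3, -2.9]
opening: 0.0559
grip_force: 30.0
```

Request:
servo_tool(
  targets=[
    [[255,0.7,-0.4,0.7,0,0,-6],[255,1.4,-0.8,1.4,0,0,-12],[255,2,-1.1,2.0,0,0,-18],[255,2.5,-1.4,2.5,0,0,-23],[255,2.7,-1.5,2.7,0,0,-25]],
  ],
)

```text
time: 6.82
tool_pos: [0.4694, -0.0802, 0.1405]
orientation: [-0.445, 0.895, 0.001, -0.001]
force: [0.1, 0.4, -2.7]
opening: 0.0559
grip_force: 30.0
```

Request:
servo_tool(
  targets=[
    [[255,0,0,1,0,0,0],[255,0,0,3,0,0,0],[255,0,0,5,0,0,0],[255,0,0,6.5,0,0,0],[255,0,0,7.5,0,0,0]],
  ],
)

```text
time: 7.23
tool_pos: [0.4693, -0.0794, 0.0646]
orientation: [-0.443, 0.896, 0.001, -0.002]
force: [0.4, -0.3, -2.5]
opening: 0.0558
grip_force: 30.0
```

Request:
servo_tool(
  targets=[
    [[255,0,0,0.3,0,0,0],[255,0,0,0.6,0,0,0],[255,0,0,0.8,0,0,0],[255,0,0,0.8,0,0,0],[255,0,0,0.8,0,0,0]],
  ],
)

```text
time: 7.65
tool_pos: [0.4719, -0.0803, 0.0605]
orientation: [-0.444, 0.896, -0.001, 0.001]
force: [-0.2, 1.2, -2.3]
opening: 0.0558
grip_force: 30.0
```

```bash
python3 - <<'E'
from h import *
s=status.observe(); print(np.degrees(s["joint_pos"]).round(1),pose(),s["force"])
E
```

```text
[ -16.1   -6.3  123.7    0.    62.5 -158.8] (array([ 0.47186101, -0.08026381,  0.06052773]), array([[-6.06241087e-01, -7.95279403e-01,  1.55449307e-03],
       [-7.95280694e-01,  6.06241235e-01, -4.27659703e-04],
       [-6.02288843e-04, -1.49552321e-03, -9.99998700e-01]]), np.float64(142.6817379622455)) [-0.2396513   1.20650585 -2.34971201]
```

Request:
servo_tool(
  targets=[
    [[255,0,0,0.2,0,0,0],[255,0,0,0.5,0,0,0],[255,0,0,0.8,0,0,0],[255,0,0,0.9,0,0,0],[255,0,0,0.9,0,0,0]],
  ],
)

```text
time: 8.07
tool_pos: [0.4707, -0.08, 0.0501]
orientation: [-0.444, 0.896, 0.0, -0.0]
force: [-0.5, 0.1, -2.0]
opening: 0.0557
grip_force: 30.0
```

Request:
servo_tool(
  targets=[
    [[255,0,0,0.1,0,0,0],[255,0,0,0.2,0,0,0],[255,0,0,0.3,0,0,0],[255,0,0,0.3,0,0,0],[255,0,0,0.3,0,0,0]],
  ],
)

```text
time: 8.48
tool_pos: [0.4711, -0.0801, 0.0476]
orientation: [-0.444, 0.896, 0.0, -0.0]
force: [0.0, 0.6, -2.2]
opening: 0.0559
grip_force: 30.0
```

Request:
servo_tool(
  targets=[
    [[255,0,0,0.05,0,0,0],[255,0,0,0.1,0,0,0],[255,0,0,0.15,0,0,0],[255,0,0,0.15,0,0,0],[255,0,0,0.15,0,0,0]],
  ],
)

```text
time: 8.9
tool_pos: [0.4711, -0.0801, 0.0461]
orientation: [-0.444, 0.896, 0.0, -0.0]
force: [-0.1, -0.4, -3.2]
opening: 0.0556
grip_force: 30.0
```

Request:
servo_tool(
  targets=[
    [[255,0,0,0.05,0,0,0],[255,0,0,0.1,0,0,0],[255,0,0,0.1,0,0,0],[255,0,0,0.1,0,0,0],[255,0,0,0.1,0,0,0]],
  ],
)

```text
time: 9.32
tool_pos: [0.4713, -0.0802, 0.0456]
orientation: [-0.444, 0.896, -0.0, 0.0]
force: [-1.2, 0.3, 1.6]
opening: 0.0555
grip_force: 30.0
```

Request:
servo_tool(
  targets=[
    [[95,0,0,0,0,0,0],[90,0,0,0,0,0,0],[80,0,0,0,0,0,0],[60,0,0,0,0,0,0],[30,0,0,0,0,0,0]],
  ],
)

```text
time: 9.73
tool_pos: [0.4713, -0.0801, 0.0452]
orientation: [-0.444, 0.896, -0.0, 0.0]
force: [-0.2, -0.3, 0.1]
opening: 0.0735
grip_force: 0.0
```

Request:
servo_tool(
  targets=[
    [[0,0,0,0,0,0,0],[0,0,0,0,0,0,0],[0,0,0,0,0,0,0],[0,0,0,0,0,0,0],[0,0,0,0,0,0,0]],
  ],
)

```text
time: 10.15
tool_pos: [0.4712, -0.0801, 0.0452]
orientation: [-0.444, 0.896, 0.0, 0.0]
force: [-0.1, -0.4, 0.3]
opening: 0.0949
grip_force: 0.0
```

Request:
servo_tool(
  targets=[
    [[0,0,0,-1,0,0,0],[0,0,0,-3,0,0,0],[0,0,0,-6,0,0,0],[0,0,0,-9,0,0,0],[0,0,0,-12,0,0,0]],
  ],
)

```text
time: 10.57
tool_pos: [0.4709, -0.08, 0.1671]
orientation: [-0.444, 0.896, -0.0, 0.0]
force: [1.1, -0.8, -0.7]
opening: 0.0952
grip_force: 0.0
```

```bash
python3 - <<'E'
from h import *
s=status.observe(); print(pose()[0],pose()[2],s["opening"]); t=viewer.read_camera("top"); w=viewer.camera_params("wrist"); im=viewer.read_camera("wrist")
cv2.imwrite("pics/t2.png",t); cv2.imwrite("pics/w2.png",im)
for c in blobs(im,(5,170,120),(16,255,255),200)[:3]: 
    R=cv2.minAreaRect(c); print(np.round(R[0]),R[1],[np.round(plane(w,b,.096)[:2],4).tolist() for b in cv2.boxPoints(R)],plane(w,R[0],.096).round(4))
cv2.imwrite("pics/c2.png",np.hstack([cv2.resize(t[170:340,240:460],(400,310)),cv2.resize(im,(400,310))]))
E
```

```text
[ 0.47087386 -0.08001419  0.16705301] 142.68829979170982 0.09520164592623753
[313. 238.] (43.99999237060547, 26.999996185302734) [[0.4942, -0.0888], [0.4804, -0.1061], [0.4534, -0.0856], [0.4664, -0.0678]] [ 0.4735 -0.0872  0.096 ]
```

View pics/c2.png

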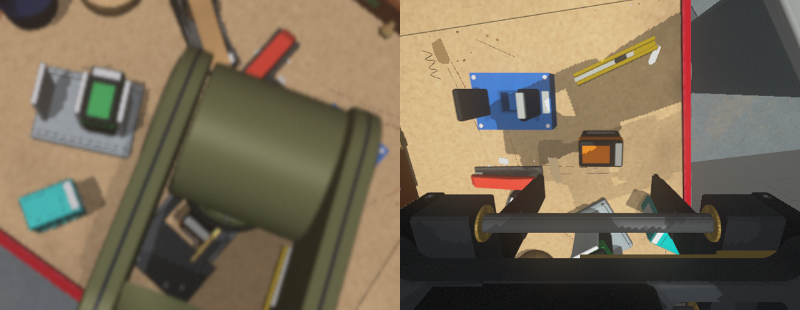

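Pack stands upright on the worktop, stripe pointing the same way as the dock's white guard. Patch centre in the wrist image is (313,238), so the pack centre is at about (0.4687,-0.0836). Next, turn the tool 90° and look at the dock from above.

```bash
python3 - <<'E'
from h import *
go((0.508,-0.187,0.25),53.3,3)
E
```

```text
call 0 xyz cm [ 2.14 -3.02 -2.58] rz 29.8
call 1 xyz cm [ 0.36 -3.68 -2.58] rz 29.8
call 2 xyz cm [-1.52 -3.37 -2.58] rz 29.8
```

Request:
servo_tool(
  targets=[
    [[0,0.4,-0.6,-0.8,0,0,6],[0,0.8,-1.2,-1.6,0,0,12],[0,1.2,-1.8,-2.4,0,0,18],[0,1.7,-2.4,-2.6,0,0,24],[0,2.1,-3,-2.6,0,0,29.8]],
  ],
)

```text
time: 11.08
tool_pos: [0.4826, -0.1155, 0.1922]
orientation: [-0.196, 0.981, -0.0, 0.001]
force: [0.3, -0.6, 0.6]
opening: 0.0949
grip_force: 0.0
```

Request:
servo_tool(
  targets=[
    [[0,0.1,-0.7,-0.5,0,0,6],[0,0.2,-1.4,-1,0,0,12],[0,0.2,-2.2,-1.6,0,0,18],[0,0.3,-2.9,-2.1,0,0,24],[0,0.4,-3.7,-2.6,0,0,29.8]],
  ],
)

```text
time: 11.5
tool_pos: [0.4928, -0.1508, 0.2172]
orientation: [0.063, 0.998, 0.0, -0.0]
force: [-0.1, -0.7, -0.8]
opening: 0.0954
grip_force: 0.0
```

Request:
servo_tool(
  targets=[
    [[0,-0.4,-0.9,-0.7,0,0,7],[0,-0.8,-1.8,-1.4,0,0,14],[0,-1.2,-2.6,-2.1,0,0,21],[0,-1.5,-3.2,-2.6,0,0,28],[0,-1.5,-3.4,-2.6,0,0,29.8]],
  ],
)

```text
time: 11.92
tool_pos: [0.5044, -0.1872, 0.2444]
orientation: [0.317, 0.948, -0.0, 0.001]
force: [0.4, -0.8, -0.1]
opening: 0.0953
grip_force: 0.0
```

```bash
python3 - <<'E'
from h import *
viewer.read_camera("top"); viewer.read_camera("top"); print(pose()[0],pose()[2]); w=viewer.camera_params("wrist"); im=viewer.read_camera("wrist"); cv2.imwrite("pics/w3.png",im)
def rep(n,cs,z):
  for c in cs:
    R=cv2.minAreaRect(c); print(n,np.round(R[0],1),np.round(R[1],1),"c",plane(w,R[0],z)[:2].round(4),[plane(w,b,z)[:2].round(4).tolist() for b in cv2.boxPoints(R)] if cv2.contourArea(c)>100 else "")
roi=(150,80,560,330)
rep("blue",blobs(im,(100,120,50),(128,255,255),2000,roi),.036)
rep("white",blobs(im,(0,0,185),(180,60,255),8,roi)[:12],.036)
rep("orange",blobs(im,(5,170,120),(16,255,255),200)[:2],.096)
E
```

```text
[ 0.50369496 -0.18652154  0.24322924] 53.26575382303467
blue [319.  240.5] [66. 89.] c [ 0.5334 -0.2049] [[0.5551, -0.2718], [0.4681, -0.2034], [0.5132, -0.143], [0.6039, -0.2064]]
white [386.5 102. ] [ 8. 31.] c [ 0.4531 -0.0564] [[0.44, -0.0673], [0.4596, -0.0411], [0.4662, -0.0454], [0.4466, -0.0717]]
white [537.7 154.9] [44.6  5.5] c [0.5985 0.0475] [[0.5725, 0.0478], [0.574, 0.0532], [0.6253, 0.0471], [0.6238, 0.0415]]
white [392.8 266.1] [ 8.5 12.3] c [ 0.6131 -0.1524] 
white [330. 202.] [8. 4.] c [ 0.5038 -0.1672] 
white [459.8 239.4] [8.  3.6] c [ 0.6322 -0.0702] 
white [446.6 258.8] [8.  3.6] c [ 0.6441 -0.0952] 
white [348. 202.] [4. 4.] c [ 0.5162 -0.1506] 
white [486.  119.5] [ 1.4 30. ] c [0.5316 0.0196] 
orange [384.1 134. ] [24.1 37.7] c [ 0.4723 -0.0862] [[0.4782, -0.1049], [0.4524, -0.0846], [0.4666, -0.068], [0.4928, -0.0878]]
```

View pics/w3.png

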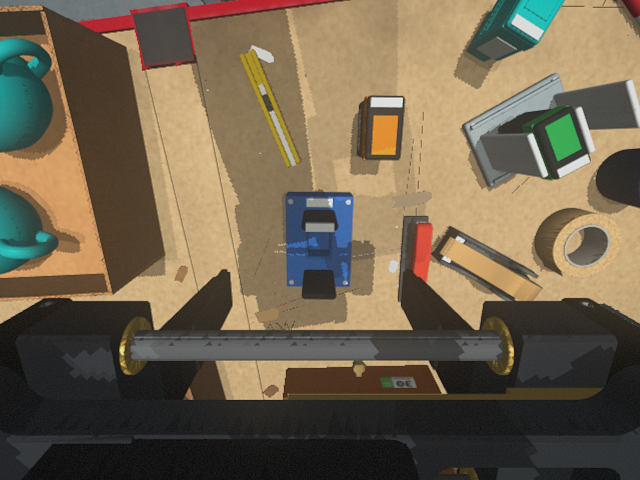

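```bash
python3 - <<'E'
from h import *
w=viewer.camera_params("wrist"); im=cv2.imread("pics/w3.png")
hsv=cv2.cvtColor(im,cv2.COLOR_BGR2HSV)
for (x0,x1) in((286,297),(343,354)):
  for (y0,y1) in((194,210),(275,288)):
    S=255.-hsv[y0:y1,x0:x1,1].astype(float); S*=hsv[y0:y1,x0:x1,2]/255.; 
    yy,xx=np.mgrid[y0:y1,x0:x1]; m=np.where(S>0.6*S.max(),S,0); u=((m*xx).sum()/m.sum(),(m*yy).sum()/m.sum()); print(np.round(u,1),S.max().round(),plane(w,u,.036)[:2].round(4))
cv2.imwrite("pics/c3.png",cv2.resize(im[185:305,270:370],(500,600),interpolation=cv2.INTER_CUBIC))
E
```

```text
[290.2 201.1] 123.0 [ 0.4754 -0.2028]
[290.  282.4] 147.0 [ 0.555  -0.2652]
[348.8 202.3] 218.0 [ 0.5166 -0.1497]
[345.1 282.5] 218.0 [ 0.5957 -0.2108]
```

View pics/c3.png

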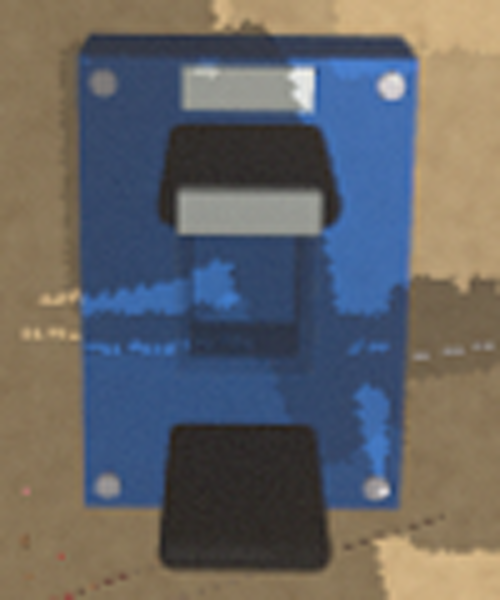

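Crop shows four screw dots: (290.2,201.0), (347.6,201.8), (291.0,281.8), (344.8,282.0). Their mean gives a dock origin of about (0.5356,-0.207), heading about 142.6°, which agrees with the top view. Next I go above the pack and look.

```bash
python3 - <<'E'
from h import *
w=viewer.camera_params("wrist")
P=np.array([plane(w,u,.036)[:2] for u in((290.2,201),(347.6,201.8),(291,281.8),(344.8,282))]); d=P[0]+P[1]-P[2]-P[3]; print(P.mean(0),np.degrees(np.arctan2(d[1],d[0])),[np.linalg.norm(P[a]-P[b]).round(4) for a,b in((0,1),(2,3),(0,2),(1,3))])
go((0.468,-0.083,0.2),52.8,1)
E
```

```text
[ 0.53519736 -0.20686284] 142.76063779631582 [np.float64(0.0658), np.float64(0.0663), np.float64(0.1005), np.float64(0.0998)]
call 0 xyz cm [9.02 6.15 4.29] rz 0.53
```

Request:
servo_tool(
  targets=[
    [[0,2.4,1.6,1.1,0,0,0.5],[0,5,3.5,2.2,0,0,0.5],[0,7.5,5.1,3.4,0,0,0.5],[0,9,6.1,4.3,0,0,0.5],[0,9,6.1,4.3,0,0,0.5]],
  ],
)

```text
time: 12.48
tool_pos: [0.4655, -0.0803, 0.1972]
orientation: [0.317, 0.948, 0.0, -0.003]
force: [0.9, -0.3, -0.9]
opening: 0.0953
grip_force: 0.0
```

```bash
python3 - <<'E'
from h import *
for _ in range(4): viewer.read_camera("top")
print(pose()[0],pose()[2]); w=viewer.camera_params("wrist"); im=viewer.read_camera("wrist"); cv2.imwrite("pics/w4.png",im)
for c in blobs(im,(5,150,100),(18,255,255),200)[:3]: 
    R=cv2.minAreaRect(c); print(np.round(R[0]),R[1],[np.round(plane(w,b,.096)[:2],4).tolist() for b in cv2.boxPoints(R)],plane(w,R[0],.096).round(4))
cv2.imwrite("pics/c4.png",cv2.resize(im[160:310,220:420],(800,600),interpolation=cv2.INTER_CUBIC))
E
```

```text
[ 0.46873504 -0.08413949  0.20093677] 52.794853495738906
[317. 242.] (37.0, 26.0) [[0.4527, -0.0855], [0.4661, -0.0678], [0.4931, -0.0878], [0.4792, -0.106]] [ 0.4725 -0.0866  0.096 ]
```

View pics/c4.png

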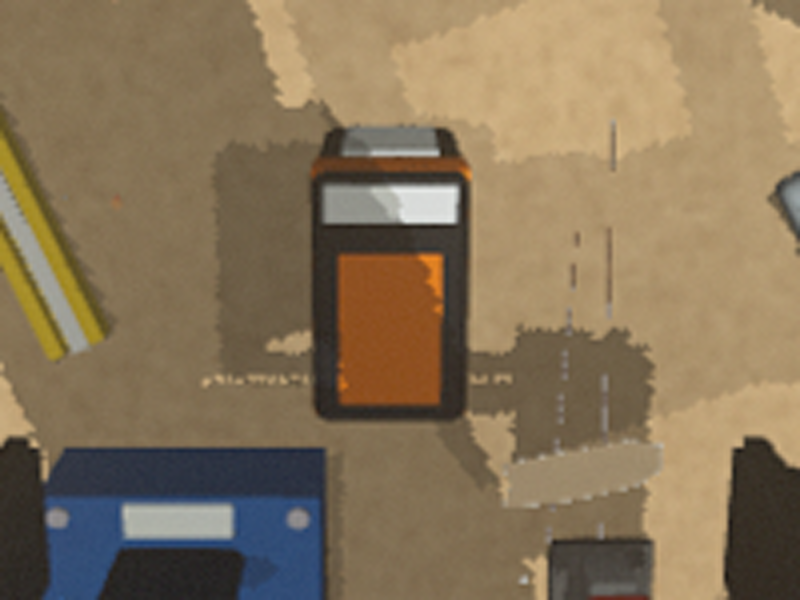

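Pack top spans rows 203–264.5 and columns 298–337 in the full image, centred under the TCP. Fingers are on either side of the broad faces. I descend straight down and grip.

Request:
servo_tool(
  targets=[
    [[0,0,0,2,0,0,0],[0,0,0,4.5,0,0,0],[0,0,0,7,0,0,0],[0,0,0,9.5,0,0,0],[0,0,0,11,0,0,0]],
  ],
)

```text
time: 13.15
tool_pos: [0.4674, -0.0842, 0.088]
orientation: [0.32, 0.948, -0.0, -0.001]
force: [-0.8, -0.3, -0.6]
opening: 0.0951
grip_force: 0.0
```

Request:
servo_tool(
  targets=[
    [[0,0,0,1.5,0,0,0],[0,0,0,3,0,0,0],[0,0,0,4,0,0,0],[0,0,0,4.3,0,0,0],[0,0,0,4.3,0,0,0]],
  ],
)

```text
time: 13.57
tool_pos: [0.4679, -0.0839, 0.0467]
orientation: [0.319, 0.948, -0.0, -0.001]
force: [-0.6, 1.2, 0.3]
opening: 0.095
grip_force: 0.0
```

Request:
servo_tool(
  squeeze=15,
  targets=[
    [[50,0,0,0,0,0,0],[100,0,0,0,0,0,0],[130,0,0,0,0,0,0],[140,0,0,0,0,0,0],[150,0,0,0,0,0,0]],
  ],
)

```text
time: 13.98
tool_pos: [0.4685, -0.0836, 0.0478]
orientation: [0.319, 0.948, 0.0, 0.001]
force: [-0.6, 0.2, -0.1]
opening: 0.0672
grip_force: 0.0
```

Request:
servo_tool(
  squeeze=30,
  targets=[
    [[165,0,0,0,0,0,0],[180,0,0,0,0,0,0],[220,0,0,0,0,0,0],[255,0,0,0,0,0,0],[255,0,0,0,0,0,0]],
  ],
)

```text
time: 14.4
tool_pos: [0.4681, -0.0834, 0.0472]
orientation: [0.319, 0.948, 0.0, 0.0]
force: [0.9, 1.6, -1.9]
opening: 0.0339
grip_force: 14.9
```

Request:
servo_tool(
  targets=[
    [[255,0,0,0,0,0,0],[255,0,0,0,0,0,0],[255,0,0,0,0,0,0],[255,0,0,0,0,0,0],[255,0,0,0,0,0,0]],
  ],
)

```text
time: 14.82
tool_pos: [0.4681, -0.0835, 0.0471]
orientation: [0.319, 0.948, 0.0, -0.0]
force: [0.5, -0.1, -0.2]
opening: 0.0338
grip_force: 30.0
```

Request:
servo_tool(
  targets=[
    [[255,0,0,-0.5,0,0,0],[255,0,0,-1.5,0,0,0],[255,0,0,-3,0,0,0],[255,0,0,-4.5,0,0,0],[255,0,0,-6,0,0,0]],
  ],
)

```text
time: 15.23
tool_pos: [0.4678, -0.0834, 0.1081]
orientation: [0.319, 0.948, -0.0, -0.0]
force: [1.1, -0.1, -2.7]
opening: 0.0338
grip_force: 30.0
```

Request:
servo_tool(
  targets=[
    [[255,0,0,-2,0,0,0],[255,0,0,-4,0,0,0],[255,0,0,-6,0,0,0],[255,0,0,-7.5,0,0,0],[255,0,0,-8,0,0,0]],
  ],
)

```text
time: 15.65
tool_pos: [0.4694, -0.0839, 0.1909]
orientation: [0.319, 0.948, 0.0, 0.003]
force: [0.7, 1.1, -2.4]
opening: 0.0337
grip_force: 30.0
```

Request:
servo_tool(
  targets=[
    [[255,-0.6,-0.3,0,0,0,0],[255,-1.8,-0.8,0,0,0,0],[255,-3.2,-1.5,0,0,0,0],[255,-4.8,-2.2,0,0,0,0],[255,-6.4,-2.9,0,0,0,0]],
  ],
)

```text
time: 16.07
tool_pos: [0.5015, -0.147, 0.1853]
orientation: [0.319, 0.948, -0.0, -0.001]
force: [-0.1, 0.3, -3.6]
opening: 0.034
grip_force: 30.0
```

Request:
servo_tool(
  targets=[
    [[255,-1.6,-0.7,0,0,0,0],[255,-3.2,-1.4,0,0,0,0],[255,-4.8,-2.1,0,0,0,0],[255,-6,-2.7,0,0,0,0],[255,-6.5,-2.9,0,0,0,0]],
  ],
)

```text
time: 16.48
tool_pos: [0.5359, -0.2101, 0.1854]
orientation: [0.32, 0.947, -0.0, -0.001]
force: [-0.3, 1.1, -2.0]
opening: 0.034
grip_force: 30.0
```

Request:
servo_tool(
  targets=[
    [[255,0,0,0,0,0,0],[255,0,0,0,0,0,0],[255,0,0,0,0,0,0],[255,0,0,0,0,0,0],[255,0,0,0,0,0,0]],
  ],
)

```text
time: 16.9
tool_pos: [0.5356, -0.2071, 0.1873]
orientation: [0.319, 0.948, 0.0, 0.0]
force: [0.5, -0.1, -2.3]
opening: 0.034
grip_force: 30.0
```

```bash
python3 - <<'E'
from h import *
s=status.observe(); print(pose(),s["opening"],s["force"]); go((.5361,-.2076,pose()[0][2]),52.76,1)
w=viewer.camera_params("wrist"); im=viewer.read_camera("wrist"); sc=viewer.read_camera("scene"); cv2.imwrite("pics/w5.png",im); cv2.imwrite("pics/s5.png",sc)
print("dock ctr px",proj(w,(.5352,-.2069,.036)),"scene",proj(viewer.camera_params("scene"),(.5352,-.2069,.036)))
cv2.imwrite("pics/c5.png",np.hstack([cv2.resize(im[110:360,200:440],(400,417),interpolation=cv2.INTER_CUBIC),cv2.resize(sc[190:340,160:304],(400,417),interpolation=cv2.INTER_CUBIC)]))
E
```

```text
(array([ 0.53559824, -0.20706833,  0.18729655]), array([[-7.96850642e-01,  6.04176311e-01,  1.98053102e-04],
       [ 6.04176324e-01,  7.96850657e-01,  6.59241098e-06],
       [-1.53835766e-04,  1.24912162e-04, -9.99999980e-01]]), np.float64(52.8304065490389)) 0.034012549911324776 [ 0.5241516  -0.14813189 -2.33315461]
call 0 xyz cm [-0.07 -0.01 -0.  ] rz 0.07
dock ctr px [316.40851369 223.12715498] scene [227.12819615 285.34708759]
```

View pics/c5.png

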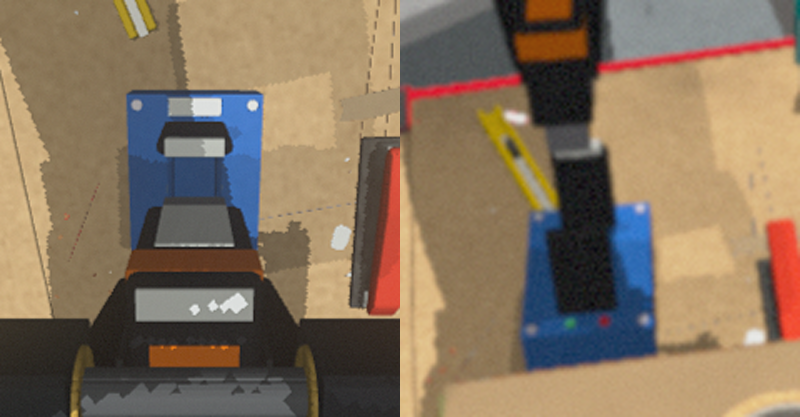

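Wrist crop: the pack stripe (column about 194) is centred over the dock (127–263, centre 195) and the white guard (centre 195). The headings match, so I lower it.

Request:
servo_tool(
  targets=[
    [[255,-0.05,0,1,0,0,0],[255,-0.05,0,2.5,0,0,0],[255,-0.05,0,4,0,0,0],[255,-0.05,0,5.5,0,0,0],[255,-0.05,0,6.5,0,0,0]],
  ],
)

```text
time: 17.42
tool_pos: [0.5352, -0.2074, 0.1197]
orientation: [0.319, 0.948, 0.0, -0.001]
force: [0.2, -0.5, -3.2]
opening: 0.0341
grip_force: 30.0
```

Request:
servo_tool(
  targets=[
    [[255,0,0,1,0,0,0],[255,0,0,1.8,0,0,0],[255,0,0,2.4,0,0,0],[255,0,0,2.8,0,0,0],[255,0,0,2.8,0,0,0]],
  ],
)

```text
time: 17.83
tool_pos: [0.5358, -0.2078, 0.0934]
orientation: [0.319, 0.948, 0.0, -0.001]
force: [-0.4, 0.4, -1.4]
opening: 0.0339
grip_force: 30.0
```

Request:
servo_tool(
  targets=[
    [[255,0,0,0,0,0,0],[255,0,0,0,0,0,0],[255,0,0,0,0,0,0],[255,0,0,0,0,0,0],[255,0,0,0,0,0,0]],
  ],
)

```text
time: 18.25
tool_pos: [0.5364, -0.2081, 0.0946]
orientation: [0.319, 0.948, -0.0, 0.0]
force: [-0.3, -1.1, -3.2]
opening: 0.0337
grip_force: 30.0
```

```bash
python3 - <<'E'
from h import *
s=status.observe(); print(pose()[0],pose()[2],s["force"]); go((.5361,-.2076,pose()[0][2]),52.76,1)
E
```

```text
[ 0.53642916 -0.20811426  0.09463914] 52.78562461845872 [-0.32735935 -1.07351195 -3.24200818]
call 0 xyz cm [ 0.06  0.02 -0.  ] rz 0.03
```

Request:
servo_tool(
  targets=[
    [[255,0.04,0,0.3,0,0,0],[255,0.04,0,0.6,0,0,0],[255,0.04,0,0.9,0,0,0],[255,0.04,0,1.1,0,0,0],[255,0.04,0,1.2,0,0,0]],
  ],
)

```text
time: 18.67
tool_pos: [0.5355, -0.2076, 0.0814]
orientation: [0.319, 0.948, 0.0, -0.001]
force: [0.6, 0.1, -3.3]
opening: 0.0337
grip_force: 30.0
```

Request:
servo_tool(
  targets=[
    [[255,0,0,0.1,0,0,0],[255,0,0,0.2,0,0,0],[255,0,0,0.3,0,0,0],[255,0,0,0.4,0,0,0],[255,0,0,0.4,0,0,0]],
  ],
)

```text
time: 19.08
tool_pos: [0.5358, -0.2077, 0.078]
orientation: [0.319, 0.948, 0.0, -0.0]
force: [-0.4, 0.5, -2.4]
opening: 0.034
grip_force: 30.0
```

Request:
servo_tool(
  targets=[
    [[255,0,0,0.15,0,0,0],[255,0,0,0.3,0,0,0],[255,0,0,0.45,0,0,0],[255,0,0,0.6,0,0,0],[255,0,0,0.7,0,0,0]],
  ],
)

```text
time: 19.5
tool_pos: [0.5357, -0.2077, 0.0709]
orientation: [0.319, 0.948, 0.0, -0.0]
force: [0.4, 0.5, -2.5]
opening: 0.034
grip_force: 30.0
```

Request:
servo_tool(
  targets=[
    [[255,0,0,0.15,0,0,0],[255,0,0,0.3,0,0,0],[255,0,0,0.45,0,0,0],[255,0,0,0.6,0,0,0],[255,0,0,0.7,0,0,0]],
  ],
)

```text
time: 19.92
tool_pos: [0.5357, -0.2077, 0.0639]
orientation: [0.319, 0.948, 0.0, -0.0]
force: [-0.6, -0.1, -3.5]
opening: 0.0338
grip_force: 30.0
```

Sliding in freely. About 9 mm to go.

Request:
servo_tool(
  targets=[
    [[255,0,0,0.15,0,0,0],[255,0,0,0.3,0,0,0],[255,0,0,0.45,0,0,0],[255,0,0,0.6,0,0,0],[255,0,0,0.7,0,0,0]],
  ],
)

```text
time: 20.33
tool_pos: [0.5358, -0.2077, 0.0569]
orientation: [0.319, 0.948, 0.0, -0.0]
force: [-0.4, 0.6, -1.5]
opening: 0.0339
grip_force: 30.0
```

Request:
servo_tool(
  targets=[
    [[255,0,0,0.05,0,0,0],[255,0,0,0.1,0,0,0],[255,0,0,0.15,0,0,0],[255,0,0,0.2,0,0,0],[255,0,0,0.2,0,0,0]],
  ],
)

```text
time: 20.75
tool_pos: [0.5359, -0.2078, 0.0552]
orientation: [0.319, 0.948, -0.0, 0.0]
force: [0.8, -0.6, -2.7]
opening: 0.0337
grip_force: 30.0
```

Request:
servo_tool(
  targets=[
    [[255,0,0,0.05,0,0,0],[255,0,0,0.1,0,0,0],[255,0,0,0.15,0,0,0],[255,0,0,0.15,0,0,0],[255,0,0,0.15,0,0,0]],
  ],
)

```text
time: 21.17
tool_pos: [0.536, -0.2079, 0.0552]
orientation: [0.319, 0.948, -0.0, -0.0]
force: [-4.4, 2.5, 6.2]
opening: 0.0337
grip_force: 30.0
```

Stopped at TCP z 0.0552, the predicted home height, with an upward force: it is seated. Releasing.

Request:
servo_tool(
  targets=[
    [[170,0,0,0,0,0,0],[150,0,0,0,0,0,0],[120,0,0,0,0,0,0],[60,0,0,0,0,0,0],[0,0,0,0,0,0,0]],
  ],
)

```text
time: 21.58
tool_pos: [0.536, -0.2078, 0.0536]
orientation: [0.319, 0.948, -0.0, 0.0]
force: [0.2, 0.4, -0.0]
opening: 0.0539
grip_force: 0.0
```

Request:
servo_tool(
  targets=[
    [[0,0,0,0,0,0,0],[0,0,0,0,0,0,0],[0,0,0,0,0,0,0],[0,0,0,0,0,0,0],[0,0,0,0,0,0,0]],
  ],
)

```text
time: 22.0
tool_pos: [0.5358, -0.2078, 0.0536]
orientation: [0.319, 0.948, -0.0, -0.0]
force: [-0.2, 0.0, 0.3]
opening: 0.0872
grip_force: 0.0
```

Request:
servo_tool(
  targets=[
    [[0,0,0,-1,0,0,0],[0,0,0,-3,0,0,0],[0,0,0,-6,0,0,0],[0,0,0,-9,0,0,0],[0,0,0,-12,0,0,0]],
  ],
)

```text
time: 22.42
tool_pos: [0.5356, -0.2077, 0.1756]
orientation: [0.319, 0.948, -0.0, 0.0]
force: [-0.1, -0.4, 0.4]
opening: 0.0949
grip_force: 0.0
```

Request:
servo_tool(
  targets=[
    [[0,1,0,-2,0,0,0],[0,2.5,0,-4,0,0,0],[0,4,0,-5,0,0,0],[0,4,0,-5,0,0,0],[0,4,0,-5,0,0,0]],
  ],
)

```text
time: 22.83
tool_pos: [0.5044, -0.1837, 0.2251]
orientation: [0.319, 0.948, -0.0, 0.002]
force: [0.4, 0.7, 0.5]
opening: 0.0952
grip_force: 0.0
```

```bash
python3 - <<'E'
from h import *
print(pose()[0],pose()[2],status.observe()["opening"]); w=viewer.camera_params("wrist"); im=viewer.read_camera("wrist"); sc=viewer.read_camera("scene")
for c in blobs(im,(5,150,100),(18,255,255),200,(230,150,400,300))[:2]:
    R=cv2.minAreaRect(c); print(np.round(R[0]),R[1],plane(w,R[0],.104).round(4))
cv2.imwrite("pics/c6.png",np.hstack([cv2.resize(im[150:310,240:400],(400,400),interpolation=cv2.INTER_CUBIC),cv2.resize(sc[190:340,160:310],(400,400),interpolation=cv2.INTER_CUBIC)]))
E
```

```text
[ 0.50436144 -0.18365916  0.22513147] 52.80677084287341 0.09518405247376246
[316. 278.] (33.0, 23.0) [ 0.54   -0.2119  0.104 ]
```

View pics/c6.png

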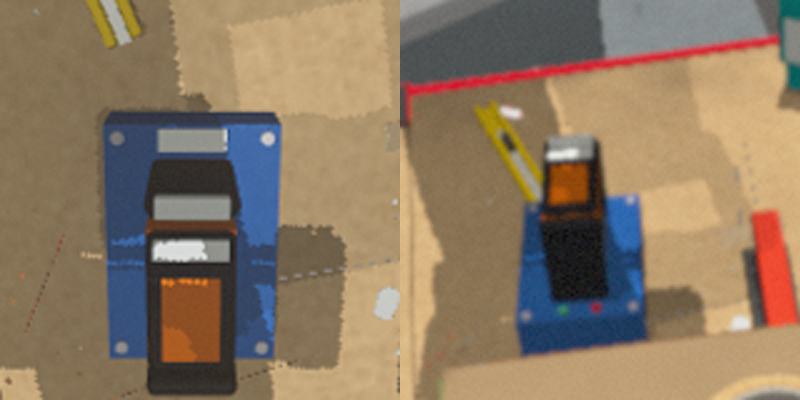

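Both views show the pack upright in the dock, its top level with the guards and its stripe next to the white guard. The patch at z = 0.104 puts the pack centre at about (0.535,-0.207), which matches the dock. Handing in.

```bash
python3 -c "
from bench import manip; print(manip.job_done())"
```

```text
the job is handed in; nothing more can be done
None
```

The orange-banded pack is plugged home in the blue dock with its striped end at the white-marked guard, released and standing upright; I handed the job in at about 23 s, and no score came back.

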